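Close the spark-guard box and hold the copper backing bar in its slot

TASK

Get the spark-guard box ready for a tack weld: first press the loose red guard lid down until it snaps in and sits level on the rim all round. Then take the copper bar (not the steel one) from the wooden rack, pass its lower end straight down through the slot in the lid, and finish while still holding it there, upright and still, with its lower end about halfway down inside the box and not resting on the floor of the box. Leave everything else where it is.

Things in the scene. Friction and masses are not known exactly. Their poses are not given: they have to be found in the camera images.
- guard_box: fixed open-topped grey steel box with amber end windows, 180 (x) x 144 (y) x 90 mm high; origin at the centre of its underside, z up. Walls 4 mm, floor 6 mm thick, so inside it is 84 mm deep and empty. Four sprung ball catches inside the long walls hold the lid up about 10 mm until it is pressed; they then snap over and hold it down.
- lid: red plastic lid plate 180 (x) x 144 (y) x 6 mm, loose (220 g), lying right way round on the catches of the box and standing about 10 mm above the rim at first; origin at the centre of the plate's underside, z up. Seated, its origin is 90 mm above the box's origin. It takes about 5 to 10 N on the boss to snap it down, pressed in the middle; if one long side snaps first, press the other side too; it can shift up to 2 mm in its plane.
- lid_boss (a point): centre of the flat top of the black round boss in the middle of the lid, 36 mm across and 12 mm high: the place to press; 18 mm above the lid's origin
- lid_slot (a point): centre of the slot in the lid, at the plate's upper face (6 mm above the lid's origin, 36 mm to its +y); its axes are the lid's. The slot goes through, 42 mm along x and 12 mm along y (the bar plus 2 mm), and has a yellow painted frame
- rack: fixed wooden block 150 (x) x 60 (y) x 50 mm high, origin at the centre of its underside; two slots in its top, 40 mm deep, at x = -38 and +38 mm, each holding an upright bar with 2 mm play (either bar may be in either slot)
- copper_bar: the copper backing bar, 40 (x) x 10 (y) x 130 mm (z, upright), about 450 g; origin at the centre of its lower end, which has 2 mm bevels. It stands 40 mm deep in the rack, its 40 mm width along the rack's x; 90 mm of it stick out. Grip it across its 10 mm thickness near the top
- copper_top (a point): centre of the upper end of the copper bar, 130 mm above its origin along its z
- steel_bar: a plain steel bar of the same size, in the other slot of the rack: leave it
- spray_can: spray can, 66 mm across, 190 mm high, origin under its centre: leave it
- nut_cup: steel cup, 76 mm across, 70 mm high, origin under its centre: leave it
- wrench: wrench lying on the table: leave it
- hammer: hammer lying on the table: leave it
- magnet: red L-shaped welding magnet, 90 x 20 mm, 85 mm high: leave it
- flange: steel ring, 70 mm across, 12 mm high, origin under its centre: leave it
Not all that is in view belongs to the job. What is meant by the lid is not pink or turquoise, and is the larger of those in its own colour.

How it is judged:
On the way:
1. the lid is snapped down level on the rim while the copper bar still stands in the rack (z of lid in the frame of guard_box below 0.0925 m and angle between the z axis of lid and the z axis of guard_box, either way round below 0.03 rad and distance of copper_bar from where it was at the start of the episode below 0.02 m), for 0.2 s.
At the end, for the whole second after the job is handed in: the lid is within 2.5 mm of the rim and level within 0.03 rad; the copper bar, held by the fingers (over 2 N), stands still and upright within 0.09 rad through the lid's slot, its lower end at least 25 mm below the lid's upper face and at least 10 mm above the box's floor (z of lid in the frame of guard_box below 0.0925 m and angle between the z axis of lid and the z axis of guard_box, either way round below 0.03 rad and x of copper_bar in the frame of lid_slot between -0.006 and 0.006 m and y of copper_bar in the frame of lid_slot between -0.006 and 0.006 m and z of copper_bar in the frame of lid_slot below -0.025 m and z of copper_bar in the frame of guard_box above 0.016 m and angle between the z axis of copper_bar and the z axis of guard_box, either way round below 0.09 rad and contact force between the fingers and copper_bar above 2 N and linear speed of copper_bar below 0.02 m/s); the arm keeps its last pose, push and grip.
It fails at once if the steel bar is moved more than 30 mm (distance of steel_bar from where it was at the start of the episode above 0.03 m).
It fails at once if another thing on the table is moved more than 30 mm (distance of any of spray_can, nut_cup, wrench, hammer, magnet, flange from where it was at the start of the episode above 0.03 m).
It also fails if it takes over 64 s, if anything falls off the work surface, if the arm or the gripper's body presses on something with over 40 N, if the wrist force passes 120 N, or if a joint passes its speed limit or range.

ROBOT

A 6-joint arm with a two-finger parallel gripper is mounted at the origin on the work surface. World frame = base frame: x ahead of the robot, y to its left, z up, the work surface at z = 0. Lengths are in m, angles in rad, forces in N, time in s.
With the tool pointing down it reaches from about 0.35 to 0.775 m from the base axis. Payload 5.5 kg.
Tool frame: the origin (TCP) lies between the finger pads; the fingertips stand 8 mm ahead of it and the grasp point (between the pads) lies 11 mm behind it; z points along the fingers, y is the line along which they close (so a half turn about z gives the same grasp; the last joint's range is limited). The gripper opens to 85 mm and grips with 20 to 120 N. Pads are 22 mm wide; open, the fingers measure 114 mm over their backs; the gripper's body (76 mm by 85 mm) begins 54 mm behind the grasp point. The pads swing forward as they close: fully open they stand 13 mm farther back than shut.
Start: joints at [-1.389, 0.313, 0.046, 1.304, 0, 1.431], TCP at [0.182, -0.546, 0.239] pointing down, gripper open.
Joint ranges: [-2.76, 2.76], [-0.86, 1.69], [-1.03, 1.26], [-2.2, 2.34], [-1.47, 1.5], [-3.14, 3.14]. Speed limits (rad/s): [2.57, 2.57, 3.14, 3.14, 3.14, 3.14].

INTERFACE

Orientations are given as a unit quaternion [w, x, y, z].
In Python, from workcell import status, vision, job gives the robot as it stands. The module is installed in compiled form; this text tells all that it offers.
- The arm moves only by the tool apply_moves, never from a script. Its argument "moves" is one flat list of numbers, 6 for each row, row after row: the shift along the world's x, y, z in units of 25 mm (1.0 is 25 mm), then the turn, a rotation vector about the world's x, y, z in rad. In form: [x, y, z, rx, ry, rz, x, y, z, rx, ry, rz, ...]. A call has 1 to 20 rows; each row is the pose to reach, as a shift and turn from the pose commanded when the call began; what a row does not reach only later rows make up. A row lasts 1/12 s, in which the tool goes at most 41.7 mm and 7.16 degrees, less where a joint would pass 70% of its speed; a pose out of reach is approached as far as the arm can. A call with a gripper value outside its range is refused whole. "claw" is the opening in per cent of the stroke, from 0 (shut) to 100 (fully open), set as the call begins (left out, the last holds). The fingers move at their own pace and stop on an object; "newtons" is the grip in N (left out, the last holds). Time passes only in rows, so rows that repeat a pose let the fingers close. It gives the time, the measured TCP pose, the force, the opening and the grip force at its end, in the units of the state.
- status.get_state(): the state, without advancing time (a new reading comes with each control period).
- vision.read_camera(name): name is "side" or "top"; returns a dict with "image" (384x512x3 uint8, blue, green, red), "camera_matrix" (3x3 intrinsics, pixels), "camera_from_world" (4x4, takes a point from world to camera coordinates). Camera axes: x right, y down, z forward; pixel columns grow to the right and rows downward; lengths in m; the calibration is good to about 2 mm. A picture is of the moment at which its call begins. There is no depth.
- job.hand_in(): hands the job in; it is judged then, once.
The state is a dict: "clock": time; "joint_pos": joint angles; "qvel": joint speeds; "tau": joint torques, N m; "tcp_pos": TCP position; "orientation": TCP orientation; "wrist_force": force on the tool from outside, world axes, zero at the start; "ft_torque": the same for the moment, N m; "finger_gap": finger opening in m; "grip_force": force on a finger pad.
Only numpy, scipy, OpenCV 4.12 (cv2) and the standard library are available. Lean on these libraries where they do the work, as an engineer would, in place of code of your own. Each camera call takes 0.05 s, during which the arm holds its last target. There are 200 camera calls.

## Working session

There is one attempt and no reset: what is moved stays moved. The work goes in short steps, Python scripts to look and compute and a tool call to move; the robot and the scene stay as the last step left them, time stands still between calls to the robot, and variables do not carry over. Pictures are saved under pics/ and viewed, at most 10 in all, crops included, and the job is handed in when it is done.

Besides the shell and the picture viewer there is one more tool, called after "Emit:" as name(argument=value, ...), one argument or row to a line, values as JSON. apply_moves: Moves the arm, as the interface text tells. Its arguments: {"type":"object","properties":{"moves":{"type":"array","items":{"type":"number"}},"claw":{"type":"number"},"newtons":{"type":"number"}},"required":["moves"]}

```bash
mkdir -p pics; cat > h.py <<'E'
import numpy as np, cv2
from workcell import status, vision, job
def cam(n):
    d=vision.read_camera(n); return d["image"].copy(),np.array(d["camera_matrix"]),np.array(d["camera_from_world"])
def ray(K,T,p):
    R,t=T[:3,:3],T[:3,3]; return -R.T@t, R.T@np.linalg.inv(K)@np.array([p[0],p[1],1.])
def onz(K,T,p,z):
    o,d=ray(K,T,p); return o+d*(z-o[2])/d[2]
def proj(K,T,X):
    q=K@(T[:3,:3]@np.array(X)+T[:3,3]); return q[:2]/q[2]
E
python3 - <<'E'
from h import *
for n in("side","top"):
    i,K,T=cam(n); cv2.imwrite(f"pics/{n}0.png",i); np.savez(f"{n}.npz",i=i,K=K,T=T)
    print(n,K.round(1).tolist(),ray(K,T,(256,192))[0].round(3),T[2,:3].round(2))
print(status.get_state())
E
```

```text
side [[453.2, 0.0, 249.5], [0.0, 453.2, 184.2], [0.0, 0.0, 1.0]] [0.307 1.022 0.948] [ 0.14 -0.76 -0.63]
top [[374.0, 0.0, 259.5], [0.0, 374.0, 191.5], [0.0, 0.0, 1.0]] [0.314 0.009 1.294] [ 0.13  0.   -0.99]
{'clock': 0.1, 'joint_pos': array([-1.38858882e+00,  3.13963838e-01,  4.51521006e-02,  1.30359209e+00,
       -9.15347257e-06,  1.43121284e+00]), 'qvel': array([ 0.00029391, -0.00209618,  0.00391767,  0.0010316 ,  0.00108959,
       -0.00016888]), 'tau': array([ 1.61208696e-03, -4.81726456e+01,  2.99243206e+01,  1.27275428e-02,
       -2.46865029e-04,  1.47443546e-05]), 'tcp_pos': array([ 0.18177529, -0.54507914,  0.23850043]), 'orientation': array([-8.03472598e-04,  9.87083900e-01,  1.60202149e-01, -2.17039838e-05]), 'wrist_force': array([-0.32290943, -1.30172772,  0.31288986]), 'ft_torque': array([ 0.01072732, -0.04220581,  0.05657645]), 'grip_force': 0.0, 'finger_gap': 0.08496131510278362}
```

View pics/side0.png

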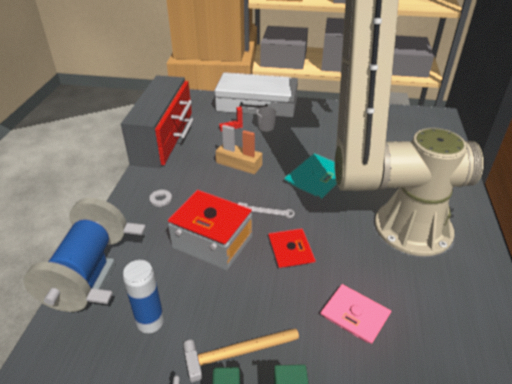

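View pics/top0.png

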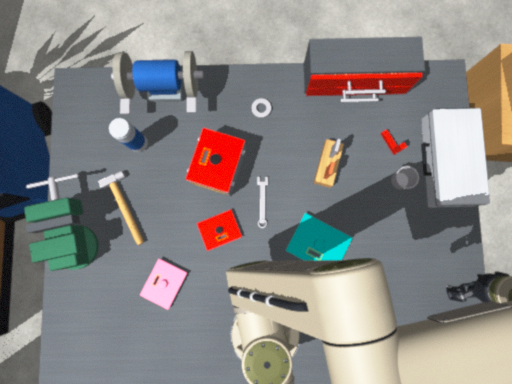

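The side view shows the box with its red lid at about (210,222), boss (210,213) and slot (203,222). The rack is at (240,160), with the copper bar at (249,143) on the right and the steel bar at (229,138) on the left. In the top view the lid is at (216,160) and the rack at (329,163). I'll measure these with masks.

```bash
cat > m.py <<'E'
from h import *
def comps(m,amin,roi):
    x0,y0,x1,y1=roi; z=np.zeros_like(m); z[y0:y1,x0:x1]=m[y0:y1,x0:x1]
    c,_=cv2.findContours(z,cv2.RETR_EXTERNAL,cv2.CHAIN_APPROX_NONE)
    return sorted([k for k in c if cv2.contourArea(k)>amin],key=cv2.contourArea)[::-1]
E
python3 - <<'E'
from m import *
a={n:np.load(n+".npz") for n in("top","side")}
rois={"top":(175,115,255,205),"side":(160,180,260,270)}
pts={}
for n in a:
    i,K,T=(a[n][k] for k in"iKT"); hsv=cv2.cvtColor(i,cv2.COLOR_BGR2HSV); H,S,V=cv2.split(hsv)
    red=(((H<6)|(H>172))&(S>150)&(V>110)).astype(np.uint8)*255
    c=comps(red,200,rois[n])[0]; x0,y0,x1,y1=rois[n]
    print(n,"lid area",cv2.contourArea(c),cv2.minAreaRect(c))
    full=cv2.drawContours(np.zeros_like(red),[cv2.convexHull(c)],-1,255,-1)
    full=cv2.erode(full,np.ones((5,5)))
    blk=((full>0)&(V<60)).astype(np.uint8)*255
    for b in comps(blk,8,rois[n])[:3]: 
        m=cv2.moments(b);p=(m['m10']/m['m00'],m['m01']/m['m00']);print(" black",m['m00'],np.round(p,1),onz(K,T,p,.118).round(4))
    yel=((full>0)&(H>10)&(H<40)&(S>80)).astype(np.uint8)*255
    for b in comps(yel,8,rois[n])[:3]: 
        p=cv2.minAreaRect(b);print(" yel",p,onz(K,T,p[0],.106).round(4))
    q=cv2.approxPolyDP(cv2.convexHull(c),6,True)[:,0]
    for p in q: print("  corner",p,onz(K,T,p.astype(float),.106).round(4))
for n,(x,y,w,h) in {"top":(305,125,50,70),"side":(205,110,70,70)}.items():
    cv2.imwrite(f"pics/c_{n}.png",cv2.resize(a[n]["i"][y:y+h,x:x+w],None,fx=8,fy=8,interpolation=cv2.INTER_CUBIC))
t=cv2.imread("pics/c_top.png");s=cv2.imread("pics/c_side.png")
o=np.zeros((560,800,3),np.uint8);o[:,:240]=0
t=cv2.resize(t,(240*400//400,336));o[:336,:240]=t;o[:,240:]=s
cv2.imwrite("pics/c.png",o)
E
```

```text
top lid area 2375.5 ((215.10000610351562, 159.20001220703125), (44.58811569213867, 55.97231674194336), 18.434946060180664)
 black 37.5 [215.  158.5] [0.5725 0.1503 0.118 ]
  corner [203 128] [0.6778 0.1904 0.106 ]
  corner [244 140] [0.6345 0.0568 0.106 ]
  corner [228 191] [0.4681 0.1108 0.106 ]
  corner [186 179] [0.5099 0.2455 0.106 ]
side lid area 2409.0 ((208.93101501464844, 215.17242431640625), (73.1639633178711, 41.96714782714844), 21.801406860351562)
 black 44.5 [209.9 212.7] [0.5703 0.1564 0.118 ]
  corner [168 219] [0.6797 0.1863 0.106 ]
  corner [197 190] [0.6338 0.0557 0.106 ]
  corner [250 210] [0.4677 0.1157 0.106 ]
  corner [224 243] [0.5121 0.2484 0.106 ]
```

View pics/c.png

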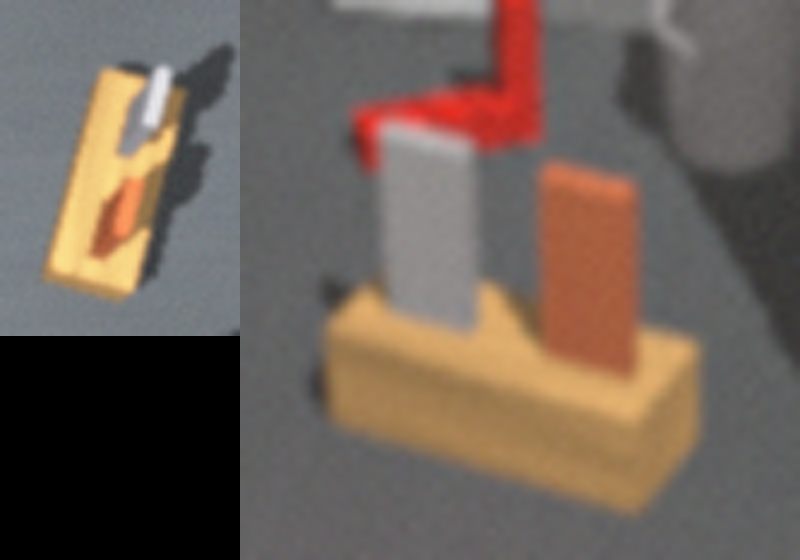

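The crop shows the copper bar on the right, with the centre of its top face near side pixel (248.5,132) and top-view pixel (331.5,168). The steel bar is on the left. Next I'll locate the bar's top face and the rack's yaw.

```bash
python3 - <<'E'
from m import *
a={n:np.load(n+".npz") for n in("top","side")}
R={}
for n,roi in {"top":(318,140,342,182),"side":(238,125,258,160)}.items():
    i,K,T=(a[n][k] for k in"iKT"); H,S,V=cv2.split(cv2.cvtColor(i,cv2.COLOR_BGR2HSV))
    for lo,hi,v0,nm in((3,13,70,"copper"),(3,13,170,"bright")):
        m=((H>=lo)&(H<=hi)&(S>110)&(V>v0)).astype(np.uint8)*255
        for c in comps(m,5,roi)[:1]: print(n,nm,cv2.contourArea(c),cv2.minAreaRect(c),cv2.boundingRect(c))
    if n=="top": wood=((H>=12)&(H<=25)&(S>90)&(V>120)).astype(np.uint8)*255; c=comps(wood,100,(305,125,355,195)); print([cv2.minAreaRect(k) for k in c[:1]])
t,s=a["top"],a["side"]
f=lambda d,p,z:onz(d["K"],d["T"],p,z)
# hand-read points from crop
T=lambda x,y:(x/4.8+305-.4,y/4.8+125-.4); Sd=lambda x,y:((x-240)/8+205-.4,y/8+110-.4)
tc=[f(t,T(*p),.05) for p in((105,68),(187,92),(133,290),(45,275))]; print("rack top corners",np.round(tc,3).tolist(),np.mean(tc,0))
sc=[f(s,Sd(*p),.05) for p in((330,325),(640,415),(700,345))]; print("rack side",np.round(sc,3).tolist())
print("cu top:",f(t,T(127,207),.14),f(s,Sd(588,180),.14), f(s,Sd(542,178),.14),f(s,Sd(633,190),.14))
print("cu foot front edge z.05",f(s,Sd(542,355),.05),f(s,Sd(633,375),.05))
print("steel top:",f(t,T(157,97),.14),f(s,Sd(430,137),.14))
for p in((.5725,.151,.118),(.584,.185,.106)):print(proj(s["K"],s["T"],p),proj(t["K"],t["T"],p))
E
```

```text
top copper 84.5 ((329.26470947265625, 169.94117736816406), (7.276068687438965, 17.70509910583496), 14.03624439239502) (324, 162, 11, 17)
top bright 59.5 ((329.26470947265625, 169.94117736816406), (7.276068687438965, 17.70509910583496), 14.03624439239502) (324, 162, 11, 17)
[((328.7469177246094, 162.79725646972656), (19.60943031311035, 46.23814010620117), 15.068489074707031)]
side copper 255.5 ((248.0, 143.5), (25.0, 12.0), 90.0) (242, 131, 13, 26)
side bright 23.0 ((247.8823699951172, 132.9705810546875), (10.429031372070312, 3.395498752593994), 14.03624439239502) (243, 131, 11, 5)
rack top corners [[0.648, -0.222, 0.05], [0.629, -0.28, 0.05], [0.488, -0.235, 0.05], [0.5, -0.174, 0.05]] [ 0.5661001  -0.22774915  0.05      ]
rack side [[0.646, -0.227, 0.05], [0.504, -0.183, 0.05], [0.486, -0.237, 0.05]]
cu top: [ 0.53014831 -0.21593736  0.14      ] [ 0.53091526 -0.21970453  0.14      ] [ 0.54985157 -0.21825802  0.14      ] [ 0.51144902 -0.2151444   0.14      ]
cu foot front edge z.05 [ 0.55175353 -0.21934726  0.05      ] [ 0.51102455 -0.21102787  0.05      ]
steel top: [ 0.60320632 -0.23898963  0.14      ] [ 0.60181613 -0.24205324  0.14      ]
[209.57692939 211.25048957] [214.78659254 158.5012096 ]
[202.65906583 222.64038035] [204.73604619 156.03802023]
```

Emit:
apply_moves(
  moves=[15.6, 27.88, 0, 0, 0, 2.495, 15.6, 27.88, 0, 0, 0, 2.495, 15.6, 27.88, 0, 0, 0, 2.495, 15.6, 27.88, 0, 0, 0, 2.495, 15.6, 27.88, 0, 0, 0, 2.495, 15.6, 27.88, 0, 0, 0, 2.495, 15.6, 27.88, 0, 0, 0, 2.495, 15.6, 27.88, 0, 0, 0, 2.495, 15.6, 27.88, 0, 0, 0, 2.495, 15.6, 27.88, 0, 0, 0, 2.495, 15.6, 27.88, 0, 0, 0, 2.495, 15.6, 27.88, 0, 0, 0, 2.495, 15.6, 27.88, 0, 0, 0, 2.495, 15.6, 27.88, 0, 0, 0, 2.495, 15.6, 27.88, 0, 0, 0, 2.495, 15.6, 27.88, 0, 0, 0, 2.495, 15.6, 27.88, 0, 0, 0, 2.495, 15.6, 27.88, 0, 0, 0, 2.495, 15.6, 27.88, 0, 0, 0, 2.495, 15.6, 27.88, 0, 0, 0, 2.495],
  claw=0,
)

```text
clock: 1.77
tcp_pos: [0.5738, 0.1567, 0.2379]
orientation: [-0.0, 0.156, 0.988, 0.001]
wrist_force: [-0.3, -0.3, 0.8]
finger_gap: 0.0001
grip_force: 0.0
```

Emit:
apply_moves(
  moves=[0, 0, -1.5, 0, 0, 0, 0, 0, -3, 0, 0, 0, 0, 0, -4.1, 0, 0, 0, 0, 0, -4.1, 0, 0, 0, 0, 0, -4.1, 0, 0, 0],
)

```text
clock: 2.18
tcp_pos: [0.5702, 0.1513, 0.1353]
orientation: [-0.002, 0.162, 0.987, -0.001]
wrist_force: [0.5, -0.6, 1.4]
finger_gap: 0.0002
grip_force: 0.0
```

Emit:
apply_moves(
  moves=[0, 0, -0.2, 0, 0, 0, 0, 0, -0.3, 0, 0, 0, 0, 0, -0.4, 0, 0, 0, 0, 0, -0.5, 0, 0, 0, 0, 0, -0.6, 0, 0, 0, 0, 0, -0.7, 0, 0, 0, 0, 0, -0.75, 0, 0, 0, 0, 0, -0.8, 0, 0, 0, 0, 0, -0.85, 0, 0, 0, 0, 0, -0.85, 0, 0, 0],
)

```text
clock: 3.02
tcp_pos: [0.5716, 0.1514, 0.1161]
orientation: [0.0, 0.162, 0.987, -0.0]
wrist_force: [-1.4, -0.2, 6.3]
finger_gap: 0.0002
grip_force: 2.8
```

Emit:
apply_moves(
  moves=[0, 0, -0.06, 0, 0, 0, 0, 0, -0.12, 0, 0, 0, 0, 0, -0.15, 0, 0, 0, 0, 0, -0.15, 0, 0, 0, 0, 0, -0.15, 0, 0, 0],
)

```text
clock: 3.43
tcp_pos: [0.5717, 0.1515, 0.116]
orientation: [0.001, 0.162, 0.987, 0.0]
wrist_force: [-9.2, -1.7, 26.6]
finger_gap: 0.0001
grip_force: 13.2
```

Emit:
apply_moves(
  moves=[0, 0, 1, 0, 0, 0, 0, 0, 2.5, 0, 0, 0, 0, 0, 4, 0, 0, 0, 0, 0, 5.1, 0, 0, 0, -0.17, -1.5, 5.1, 0, 0, 0.03, -0.34, -3, 5.1, 0, 0, 0.03, -0.5, -4.5, 5.1, 0, 0, 0.03, -0.68, -6, 5.1, 0, 0, 0.03, -0.85, -7.5, 5.1, 0, 0, 0.03, -1.03, -9, 5.1, 0, 0, 0.03, -1.2, -10.5, 5.1, 0, 0, 0.03, -1.37, -12, 5.1, 0, 0, 0.03, -1.5, -13.2, 5.1, 0, 0, 0.03, -1.6, -14.1, 5.1, 0, 0, 0.03, -1.65, -14.5, 5.1, 0, 0, 0.03, -1.68, -14.72, 5.1, 0, 0, 0.03, -1.68, -14.72, 5.1, 0, 0, 0.03, -1.68, -14.72, 5.1, 0, 0, 0.03],
  claw=60,
)

```text
clock: 4.93
tcp_pos: [0.5298, -0.2156, 0.2391]
orientation: [-0.0, 0.147, 0.989, 0.0]
wrist_force: [-0.5, 0.2, -0.3]
finger_gap: 0.051
grip_force: 0.0
```

```bash
python3 - <<'E'
from m import *
i,K,T=cam("side"); np.savez("side1.npz",i=i,K=K,T=T)
j,K2,T2=cam("top")
s=status.get_state();print(s["tcp_pos"].round(4),s["orientation"].round(4),s["finger_gap"])
H,S,V=cv2.split(cv2.cvtColor(i,cv2.COLOR_BGR2HSV))
for n,im,K_,T_,roi in(("top",j,K2,T2,(175,115,255,205)),("side",i,K,T,(160,180,260,270))):
    H,S,V=cv2.split(cv2.cvtColor(im,cv2.COLOR_BGR2HSV))
    red=(((H<6)|(H>172))&(S>150)&(V>110)).astype(np.uint8)*255
    c=comps(red,200,roi)[0];q=cv2.approxPolyDP(cv2.convexHull(c),6,True)[:,0]
    P=np.array([onz(K_,T_,p.astype(float),.096) for p in q]);print(n,P.round(4).tolist(),P.mean(0))
A=cv2.resize(i[175:275,155:265],None,fx=4,fy=4,interpolation=cv2.INTER_CUBIC)
B=cv2.resize(i[90:190,200:290],None,fx=4,fy=4,interpolation=cv2.INTER_CUBIC)
cv2.imwrite("pics/s1.png",np.hstack([A,B]))
E
```

```text
[ 0.53   -0.2151  0.2393] [-1.000e-04  1.460e-01  9.893e-01  3.000e-04] 0.05121839609078433
top [[0.6775, 0.1919, 0.096], [0.6338, 0.054, 0.096], [0.4661, 0.1117, 0.096], [0.5082, 0.2443, 0.096]] [0.57138631 0.15046856 0.096     ]
side [[0.6779, 0.1872, 0.096], [0.6342, 0.0574, 0.096], [0.4656, 0.1126, 0.096], [0.5098, 0.249, 0.096]] [0.57186915 0.15156477 0.096     ]
```

View pics/s1.png

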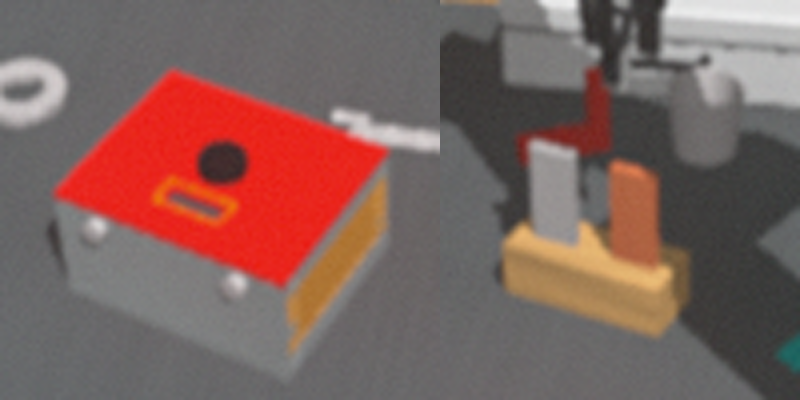

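The lid sits level on the rim, with the slot at side crop pixel (197,200), and both bars are still standing in the rack. Now I'll go down around the copper bar and grip it.

Emit:
apply_moves(
  moves=[0, 0, -1.3, 0, 0, 0, 0, 0, -2.5, 0, 0, 0, 0, 0, -3.5, 0, 0, 0, 0, 0, -4.3, 0, 0, 0, 0, 0, -4.9, 0, 0, 0, 0, 0, -5.12, 0, 0, 0, 0, 0, -5.12, 0, 0, 0, 0, 0, -5.12, 0, 0, 0],
)

```text
clock: 5.7
tcp_pos: [0.5303, -0.2159, 0.1119]
orientation: [0.0, 0.146, 0.989, -0.0]
wrist_force: [0.1, -0.7, 0.2]
finger_gap: 0.0512
grip_force: 0.0
```

Emit:
apply_moves(
  moves=[0, 0, 0, 0, 0, 0, 0, 0, 0, 0, 0, 0, 0, 0, 0, 0, 0, 0, 0, 0, 0, 0, 0, 0, 0, 0, 0, 0, 0, 0, 0, 0, 0, 0, 0, 0, 0, 0, 0, 0, 0, 0, 0, 0, 0, 0, 0, 0],
  claw=0,
  newtons=60,
)

```text
clock: 6.37
tcp_pos: [0.5305, -0.2171, 0.1125]
orientation: [0.001, 0.147, 0.989, -0.0]
wrist_force: [-1.1, -0.7, 5.9]
finger_gap: 0.0092
grip_force: 59.6
```

Emit:
apply_moves(
  moves=[0, 0, 0.3, 0, 0, 0, 0, 0, 0.7, 0, 0, 0, 0, 0, 1.2, 0, 0, 0, 0, 0, 1.8, 0, 0, 0, 0, 0, 2.5, 0, 0, 0, 0, 0, 3.3, 0, 0, 0, 0, 0, 4.2, 0, 0, 0, 0, 0, 5, 0, 0, 0, 0, 0, 5.5, 0, 0, 0, 0, 0, 5.5, 0, 0, 0, 0, 0, 5.5, 0, 0, 0],
)

```text
clock: 7.28
tcp_pos: [0.5298, -0.2164, 0.2491]
orientation: [0.0, 0.147, 0.989, 0.0]
wrist_force: [-0.1, 0.5, -5.7]
finger_gap: 0.0096
grip_force: 59.1
```

```bash
python3 - <<'E'
from m import *
s=status.get_state();print(s["tcp_pos"].round(4),s["wrist_force"].round(1),s["grip_force"])
# copper position along the pads, in the side view
i,K,T=cam("side");cv2.imwrite("pics/lift.png",cv2.resize(i[60:190,190:310],None,fx=4,fy=4,interpolation=cv2.INTER_CUBIC))
H,S,V=cv2.split(cv2.cvtColor(i,cv2.COLOR_BGR2HSV))
m=((H>=3)&(H<=13)&(S>110)&(V>60)).astype(np.uint8)*255
t=s["tcp_pos"];print("proj bar bottom expected",proj(K,T,(t[0],t[1],t[2]-.1015)))
for c in comps(m,30,(225,60,290,150))[:2]:print(cv2.contourArea(c),cv2.boundingRect(c),cv2.minAreaRect(c))
E
```

```text
[ 0.5298 -0.2164  0.2491] [-0.1  0.5 -5.7] 59.10439431667328
proj bar bottom expected [248.25145064 130.6952653 ]
327.5 (240, 95, 15, 38) ((247.0, 113.5), (37.0, 14.0), 90.0)
```

View pics/lift.png

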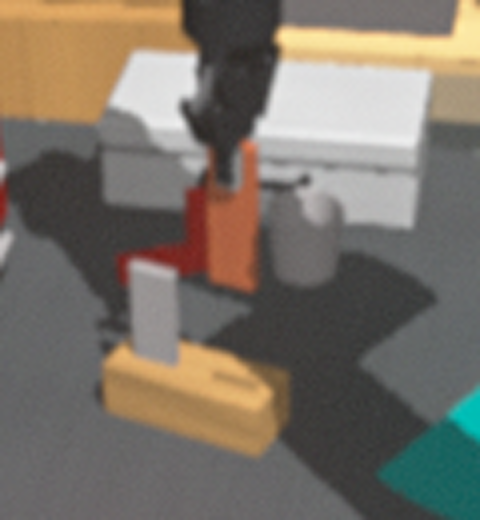

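The copper bar is lifted out and held upright with its bottom at crop pixel (232,290). The steel bar is undisturbed. Now I'll move it over the slot.

Emit:
apply_moves(
  moves=[0.04, 0.3, 0, 0, 0, -0.03, 0.13, 1, 0, 0, 0, -0.03, 0.26, 2, 0, 0, 0, -0.03, 0.42, 3.2, 0, 0, 0, -0.03, 0.6, 4.5, 0, 0, 0, -0.03, 0.79, 6, 0, 0, 0, -0.03, 0.99, 7.5, 0, 0, 0, -0.03, 1.19, 9, 0, 0, 0, -0.03, 1.38, 10.5, 0, 0, 0, -0.03, 1.58, 12, 0, 0, 0, -0.03, 1.76, 13.3, 0, 0, 0, -0.03, 1.9, 14.4, 0, 0, 0, -0.03, 2.01, 15.2, -0.3, 0, 0, -0.03, 2.08, 15.7, -0.7, 0, 0, -0.03, 2.12, 16.08, -1, 0, 0, -0.03, 2.12, 16.08, -1.3, 0, 0, -0.03, 2.12, 16.08, -1.4, 0, 0, -0.03, 2.12, 16.08, -1.4, 0, 0, -0.03, 2.12, 16.08, -1.4, 0, 0, -0.03, 2.12, 16.08, -1.4, 0, 0, -0.03],
)

```text
clock: 9.0
tcp_pos: [0.5832, 0.1843, 0.2144]
orientation: [0.0, 0.163, 0.987, 0.0]
wrist_force: [-0.1, 0.3, -3.8]
finger_gap: 0.0096
grip_force: 58.9
```

```bash
cat > chk.py <<'E'
from m import *
import sys
s=status.get_state();t=s["tcp_pos"];o=s["orientation"];y=2*np.arctan2(o[2],o[1])-np.pi;print(t.round(4),y.round(4),o.round(4),s["wrist_force"].round(1),s["grip_force"])
i,K,T=cam("side");H,S,V=cv2.split(cv2.cvtColor(i,cv2.COLOR_BGR2HSV))
cv2.imwrite(sys.argv[1],cv2.resize(i[130:260,150:270],None,fx=4.5,fy=4.5,interpolation=cv2.INTER_CUBIC))
m=((H>=3)&(H<=13)&(S>90)&(S<215)&(V>60)).astype(np.uint8)*255
for c in comps(m,60,(180,150,230,230))[:2]:print(cv2.contourArea(c),cv2.boundingRect(c),cv2.minAreaRect(c))
b=t-[0,0,.1015];u=np.array([np.cos(y),np.sin(y),0]);v=np.array([-u[1],u[0],0])
print("expected bottom front corners (crop px):",[((proj(K,T,b+sx*.02*u+.005*v)-[150,130])*4.5).round(0).tolist() for sx in(-1,1)])
L=np.array([.5716,.151,.096]);a=-.325;u=np.array([np.cos(a),np.sin(a),0]);v=np.array([-u[1],u[0],0])
print("slot corners expected:",[((proj(K,T,L+.036*v+sx*.021*u+sy*.006*v)-[150,130])*4.5).round(0).tolist() for sx in(-1,1) for sy in (-1,1)])
E
python3 chk.py pics/a.png
```

```text
[0.5832 0.1843 0.2144] -0.3265 [4.000e-04 1.625e-01 9.867e-01 1.000e-04] [-0.1  0.3 -3.8] 58.879584074020386
492.0 (192, 182, 20, 48) ((200.79637145996094, 206.07012939453125), (47.74147033691406, 17.147218704223633), 83.0887680053711)
expected bottom front corners (crop px): [[262.0, 424.0], [205.0, 402.0]]
slot corners expected: [[275.0, 435.0], [264.0, 447.0], [216.0, 412.0], [205.0, 424.0]]
```

View pics/a.png

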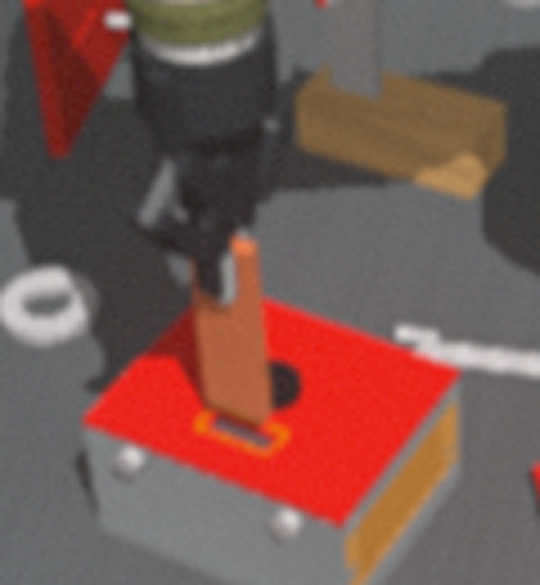

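The bar hangs just above the slot: bottom front corners near (205,405) and (268,424), slot frame centre near (242,432). I'll refine the x offset at subpixel level before inserting.

```bash
cat > fine.py <<'E'
from m import *
d=np.load("side1.npz");i,K,T=d["i"],d["K"],d["T"]
f=8;up=cv2.resize(i[205:240,185:225],None,fx=f,fy=f,interpolation=cv2.INTER_CUBIC)
H,S,V=cv2.split(cv2.cvtColor(up,cv2.COLOR_BGR2HSV))
m=((H>=7)&(H<=40)|(S<140)).astype(np.uint8)*255
c=max(cv2.findContours(m,0,1)[0],key=lambda c:cv2.contourArea(c) if 30<cv2.moments(c)['m10']/(cv2.moments(c)['m00']+1e-9)<260 and 60<cv2.boundingRect(c)[2]<220 else 0)
r=cv2.boundingRect(c);M=cv2.moments(c);p=np.array([M['m10']/M['m00'],M['m01']/M['m00']])
g=lambda p:(np.array(p)+.5)/f-.5+[185,205]
print("frame",r,cv2.contourArea(c)/64,g(p),"slot",onz(K,T,g(p),.096).round(4))
s=status.get_state();t=s["tcp_pos"];o=s["orientation"];y=2*np.arctan2(o[2],o[1])-np.pi
i,K,T=cam("side")
u=np.array([np.cos(y),np.sin(y),0]);v=np.array([-u[1],u[0],0])
for dz in(.035,.05,.065,.08):   # sample a line along u on the bar's front face
    xs=np.arange(-.035,.0351,.0002);P=np.array([proj(K,T,t+[0,0,-dz]+.005*v+x*u) for x in xs]).astype(np.float32)
    q=cv2.remap(i,P[:,0].reshape(1,-1),P[:,1].reshape(1,-1),cv2.INTER_LINEAR)
    lab=q[0].astype(float);ref=lab[150:200].mean(0)
    dist=np.abs(lab-ref).sum(1);k=len(xs)//2;thr=45
    a=k; 
    while a>0 and dist[a]<thr:a-=1
    b=k
    while b<len(xs)-1 and dist[b]<thr:b+=1
    print(dz,"edges along u mm",(xs[a]*1e3).round(1),(xs[b]*1e3).round(1),"mid",((xs[a]+xs[b])*500).round(2))
E
python3 fine.py
```

```text
frame (0, 208, 181, 72) 104.7890625 [192.1962322  236.38602009] slot [0.6015 0.2295 0.096 ]
0.035 edges along u mm -25.4 19.6 mid -2.9
0.05 edges along u mm -26.2 20.4 mid -2.9
0.065 edges along u mm -25.8 19.8 mid -3.0
0.08 edges along u mm -25.4 19.8 mid -2.8
```

```bash
python3 - <<'E'
from m import *
d=np.load("side1.npz");i,K,T=d["i"],d["K"],d["T"]
f=8;x0,y0=190,212;up=cv2.resize(i[y0:235,x0:217],None,fx=f,fy=f,interpolation=cv2.INTER_CUBIC)
G=up[:,:,1].astype(int);m=(G>75).astype(np.uint8)*255
g=lambda p:(np.array(p)+.5)/f-.5+[x0,y0]
for c in cv2.findContours(m,0,1)[0]:
    if cv2.contourArea(c)<1500: continue
    r=cv2.minAreaRect(c);M=cv2.moments(cv2.convexHull(c));p=np.array([M['m10'],M['m01']])/M['m00']
    P=onz(K,T,g(p),.096);w=P-[.583,.185,.096];a=-.325;print(cv2.boundingRect(c),g(p),P.round(4),"du,dv mm",(1e3*np.array([w[0]*np.cos(a)+w[1]*np.sin(a),-w[0]*np.sin(a)+w[1]*np.cos(a)])).round(2))
E
```

```text
(26, 57, 169, 97) [203.07936351 224.90789694] [0.584  0.1834 0.096 ] du,dv mm [ 1.49 -1.23]
```

The slot measures within about 1 mm of the current TCP position, so I'll lower gently and watch the force.

Emit:
apply_moves(
  moves=[0, 0, -0.2, 0, 0, 0, 0, 0, -0.4, 0, 0, 0, 0, 0, -0.55, 0, 0, 0, 0, 0, -0.65, 0, 0, 0, 0, 0, -0.75, 0, 0, 0, 0, 0, -0.8, 0, 0, 0, 0, 0, -0.8, 0, 0, 0],
)

```text
clock: 9.68
tcp_pos: [0.5826, 0.1855, 0.1933]
orientation: [-0.0, 0.162, 0.987, -0.0]
wrist_force: [-0.1, 0.9, -3.4]
finger_gap: 0.0091
grip_force: 59.2
```

Emit:
apply_moves(
  moves=[0, 0, -0.1, 0, 0, 0, 0, 0, -0.2, 0, 0, 0, 0, 0, -0.3, 0, 0, 0, 0, 0, -0.4, 0, 0, 0, 0, 0, -0.4, 0, 0, 0],
)

```text
clock: 10.1
tcp_pos: [0.5825, 0.1854, 0.1831]
orientation: [-0.0, 0.162, 0.987, -0.0]
wrist_force: [-0.2, 0.7, -5.5]
finger_gap: 0.0094
grip_force: 59.1
```

Emit:
apply_moves(
  moves=[0, 0, -0.15, 0, 0, 0, 0, 0, -0.3, 0, 0, 0, 0, 0, -0.5, 0, 0, 0, 0, 0, -0.7, 0, 0, 0, 0, 0, -0.9, 0, 0, 0, 0, 0, -1.1, 0, 0, 0, 0, 0, -1.25, 0, 0, 0, 0, 0, -1.36, 0, 0, 0, 0, 0, -1.36, 0, 0, 0, 0, 0, -1.36, 0, 0, 0, 0, 0, -1.36, 0, 0, 0, 0, 0, -1.36, 0, 0, 0],
)

```text
clock: 11.1
tcp_pos: [0.5831, 0.1855, 0.1502]
orientation: [0.0, 0.162, 0.987, 0.0]
wrist_force: [-0.3, 0.7, -3.5]
finger_gap: 0.0092
grip_force: 59.1
```

```bash
python3 chk.py pics/b.png
```

```text
[0.5831 0.1855 0.1502] -0.3247 [4.000e-04 1.617e-01 9.868e-01 2.000e-04] [-0.3  0.7 -3.5] 59.08161163330078
258.0 (193, 202, 19, 28) ((202.2821807861328, 215.82179260253906), (27.562530517578125, 17.114639282226562), 84.2894058227539)
expected bottom front corners (crop px): [[269.0, 502.0], [213.0, 480.0]]
slot corners expected: [[275.0, 435.0], [264.0, 447.0], [216.0, 412.0], [205.0, 424.0]]
```

View pics/b.png

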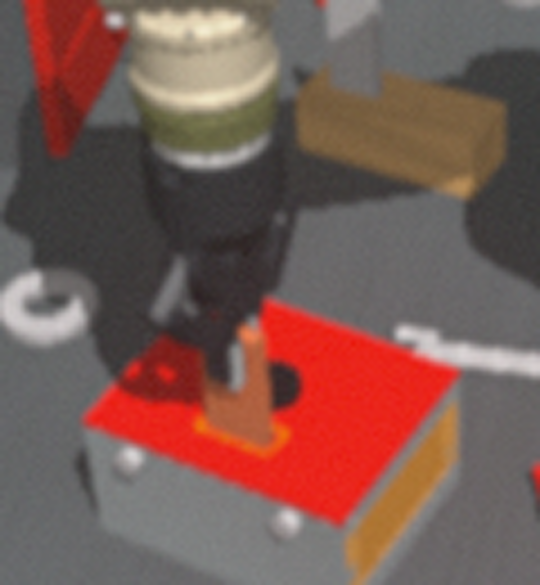

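The bar now goes through the slot frame at (242,435). It is upright, the lid is flush, and the only force is the bar's weight. Handing in.

```bash
python3 -c "
from workcell import job
print(job.hand_in())"
```

```text
the job is handed in; nothing more can be done
None
```

I pressed the lid down until it sat level on the rim and handed in with the copper bar held still and upright through the slot, its lower end about 49 mm above the box's underside (roughly halfway down inside); the hand-in returned no verdict.

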